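# Clear the spinner deck and hold its sprung cover under balance

### The arm

A 6-joint arm with a two-finger parallel gripper is mounted at the origin on the work surface. World frame = base frame: x ahead of the robot, y to its left, z up, the work surface at z = 0. Lengths are in m, angles in rad, forces in N, time in s.
With the tool pointing down it reaches from about 0.275 to 1 m from the base axis. Payload 8.4 kg.
Tool frame: the origin (TCP) lies on the centre line of the jaws, within the pads' length; the fingertips stand 22 mm ahead of it and the grasp point (between the pads) lies 3 mm ahead of it; z points along the fingers, y is the direction in which the jaws open and shut (so a half turn about z gives the same grasp; the last joint's range is limited). The gripper opens to 85 mm and grips with 20 to 120 N. Pads are 22 mm wide; open, the fingers measure 114 mm over their backs; the gripper's body (76 mm by 85 mm) begins 54 mm behind the grasp point. The pads swing forward as they close: fully open they stand 13 mm farther back than shut.
Start: joints at [-1.205, 0.353, 1.633, -0, 1.155, -0.002], TCP at [0.225, -0.583, 0.253] pointing down, gripper open.
Joint ranges: [-2.63, 2.63], [-0.92, 2.1], [0.06, 2.66], [-1.3, 4.44], [0, 2.69], [-3.02, 3.02]. Speed limits (rad/s): [2.22, 2.22, 2.79, 3.14, 3.14, 3.14].

### API

Orientations are given as a unit quaternion [w, x, y, z].
In Python, from cell import robot gives the robot as it stands.
- The arm moves only by the shell command python3 -m crank 'ROWS'. ROWS is a JSON object of lists of equal length, an entry for each row: "translation": the shift along the world's x, y, z each as a share of 0.04 m, from -1 to 1, a list of three; "dr": the turn, a rotation vector about the world's x, y, z each as a share of pi rad, from -1 to 1, a list of three; "jaw": the opening, from 0 (shut) to 1 (fully open). A call has 1 to 12 rows; each row shifts and turns the commanded pose from where the row before left it; what a row does not reach is not made up. A row lasts 1/12 s, in which the tool goes at most 41.7 mm and 7.16 degrees, less where a joint would pass 70% of its speed; a pose out of reach is approached as far as the arm can. A call with a number of a shift or a turn outside -1 to 1 is refused whole. A call with a gripper value outside its range is refused whole. The fingers move at their own pace and stop on an object; the grip force is fixed at half the most. Time passes only in rows, so rows that do not move let the fingers close. It gives the time, the measured TCP pose, the force and the opening at its end, in the units of the state.
- robot.read_state(): the state, without advancing time (a new reading comes with each control period).
- robot.camera(name): name is "side" or "top"; returns the picture (384x512x3 uint8, blue, green, red); there is no depth.
- robot.get_calibration(name): a dict with "fov_y" (degrees; the focal length in pixels is half the picture's height over the tangent of half this angle, whatever the lens; pixels are square), "cx", "cy" (the principal point, pixels), "R" (3x3) and "t" (3): a world point X has camera coordinates R X + t. Camera axes: x right, y down, z forward; pixel columns grow to the right and rows downward; lengths in m; the calibration is good to about 2 mm. A picture is of the moment at which its call begins. get_calibration takes no time and is no camera call.
- robot.sign_off(): hands the job in, once; it reports no verdict.
The state is a dict: "clock": time; "qpos": joint angles; "joint_velocities": joint speeds; "effort": joint torques, N m; "position": TCP position; "tcp_rot": TCP orientation; "force": force on the tool from outside, world axes, zero at the start; "wrist_torque": the same for the moment, N m; "opening": opening from 0.0 (shut) to 1.0 (fully open).
Only numpy, scipy, OpenCV 4.12 (cv2) and the standard library are available. Lean on these libraries where they do the work, as an engineer would, in place of code of your own. Each camera call takes 0.05 s, during which the arm holds its last target. There are 200 camera calls.

### The job

Before the hinge of the spin coater's cover is adjusted, clear its front deck: stand each capped vial upright in the tray of its cap's colour and let go of it. Then take the black grip bar and raise the sprung cover a few degrees past its balance point, bring it back and hold it still about ten degrees below that point, finishing with the gripper still holding the bar. Do not let the cover fly open or fall shut, and leave the other things on the bench alone.

Things in the scene. Friction and masses are not known exactly. Their poses are not given: they have to be found in the camera images.
- spinner: spin coater fixed to the table: aluminium base 380 mm deep (x, from 170 mm in front of the origin to 210 mm behind it), 280 mm wide (y), deck top 50 mm above the table, a steel and clear cover on its back part. Origin at table height on the centre line; +x points to the back (hinge side), y along the hinge, z up
- cover (a joint): angle of the cover, rad: 0 closed, grows as the front rises, stop at 1.7. A hinge spring carries part of the weight: left alone below 1.0 rad (the balance point, 57 degrees) the cover falls shut, above it the cover flies open; almost no friction, it stays nowhere in between. About 5 N at the bar lifts it from closed, less and less towards balance
- cover_hinge (a point): middle of the cover's hinge line, 190 mm behind the spinner's origin, 52 mm above the table; its axes turn with the cover and agree with the spinner's when closed. The cover is a shallow box 200 mm long from here to its front wall, 240 mm wide, 45 mm high above the hinge line
- bar: black round grip bar, 14 mm thick, 118 mm long, parallel to the hinge, rolling freely on a thin arm at each end, 50 mm in front of the cover's front wall; origin at its middle, 250 mm before and 36 mm above the hinge in the cover's axes. Height over table / distance before hinge: closed 88 / 250 mm, 0.83 rad 261 / 142, 1.0 rad 282 / 105. So a gripper that pinches it from above can stay pointing down
- vial_red: upright closed vial, amber glass body 29 mm across with a red cap 31 mm across; 72 mm tall overall, the cap being the top 18 mm; origin at the centre of its underside, z up. About 50 g. Starts standing on the spinner's front deck (top 50 mm above the table), either side, order varies
- vial_blue: upright closed vial, amber glass body 29 mm across with a blue cap 31 mm across; 72 mm tall overall, the cap being the top 18 mm; origin at the centre of its underside, z up. About 50 g. Starts standing on the spinner's front deck (top 50 mm above the table), either side, order varies
- tray_red: red open square tray fixed to the table, 100 x 100 x 30 mm outside, walls and floor 4 mm thick; origin at the centre of its underside, x and y along its sides, z up. It may be on the left or the right of the spinner
- tray_blue: blue open square tray fixed to the table, 100 x 100 x 30 mm outside, walls and floor 4 mm thick; origin at the centre of its underside, x and y along its sides, z up. It may be on the left or the right of the spinner
- wash_bottle: bystander: white wash bottle with red cap, 64 mm across, 150 mm tall, loose; origin at the centre of its underside
- wafer_dish: bystander: white dish 110 mm across and 14 mm high with a dark wafer on it, loose; origin at the centre of its underside
- amber_jar: bystander: amber jar with white cap, 52 mm across, 70 mm tall, loose; origin at the centre of its underside
There are look-alikes about, which are no part of the job. Several things look just like the tray_red: the one meant starts farthest from the robot's base.

How it is judged:
On the way, in this order (a step that is already met when the one before it is completed fails the run):
1. both vials stand upright in the trays of their cap colours, let go of (x of vial_red in the frame of tray_red between -0.04 and 0.04 m and y of vial_red in the frame of tray_red between -0.04 and 0.04 m and z of vial_red in the frame of tray_red below 0.02 m and angle between each of vial_red, vial_blue's own z axis and vertical below 0.25 rad and contact force between the fingers and vial_red below 0.1 N and linear speed of each of vial_red, vial_blue below 0.03 m/s and x of vial_blue in the frame of tray_blue between -0.04 and 0.04 m and y of vial_blue in the frame of tray_blue between -0.04 and 0.04 m and z of vial_blue in the frame of tray_blue below 0.02 m and contact force between the fingers and vial_blue below 0.1 N), for 0.2 s.
2. the cover is raised past its balance point (beyond 1.03 rad) with the gripper on the bar (value of joint cover above 1.03 rad and contact force between the fingers and bar above 0.2 N), for 0.1 s.
At the end, for the whole second after the job is handed in: Each vial stands upright (within 14 degrees), still and released in the tray of its cap colour, within 40 mm of its middle along both sides; the fingers hold the bar with the cover still (0.05 rad/s) between 0.70 and 0.95 rad, 3 to 17 degrees below balance (all of step 1 and value of joint cover between 0.7 and 0.95 rad and velocity of joint cover between -0.05 and 0.05 rad/s and contact force between the fingers and bar above 0.2 N); the arm keeps its last pose, push and grip.
It fails at once if the cover flew open (beyond 1.45 rad) (value of joint cover above 1.45 rad).
It fails at once if the cover fell (closing faster than 2 rad/s) (velocity of joint cover below -2 rad/s).
It fails at once if the wash bottle was shoved more than 30 mm or tipped (distance of wash_bottle from where it was at the start of the episode above 0.03 m or angle between wash_bottle's own z axis and vertical above 0.5 rad).
It fails at once if the wafer dish was shoved more than 30 mm or tipped (distance of wafer_dish from where it was at the start of the episode above 0.03 m or angle between wafer_dish's own z axis and vertical above 0.5 rad).
It fails at once if the amber jar was shoved more than 30 mm or tipped (distance of amber_jar from where it was at the start of the episode above 0.03 m or angle between amber_jar's own z axis and vertical above 0.5 rad).
It also fails if it takes over 64 s, if anything falls off the work surface, if the arm or the gripper's body presses on something with over 40 N, if the wrist force passes 120 N, or if a joint passes its speed limit or range.

## Working session

There is one attempt and no reset: what is moved stays moved. The work goes in short steps, Python scripts to look and compute and a shell command to move; the robot and the scene stay as the last step left them, time stands still between calls to the robot, and variables do not carry over. Pictures are saved under pics/ and viewed, about 8 in all and at most 12, crops included, and the job is handed in when it is done.

```bash
mkdir -p pics; ls; python3 - <<'E'
from cell import robot
import cv2
for n in("top","side"):
    cv2.imwrite(f"pics/{n}0.png",robot.camera(n)); print(n,robot.get_calibration(n))
s=robot.read_state(); print(s)
E
```

```text
pics
top {'fov_y': 51.80554364470578, 'cx': 261.60944844465894, 'cy': 192.86903211153933, 'R': array([[ 0.01480868, -0.99938409,  0.03181424],
       [-0.98271905, -0.02041834, -0.18397381],
       [ 0.18451009, -0.02854005, -0.98241615]]), 't': array([0.00285955, 0.5333834 , 0.95604602])}
side {'fov_y': 45.83062215338856, 'cx': 255.72418138000265, 'cy': 193.21311352987215, 'R': array([[-0.72510525, -0.68830191,  0.02151393],
       [-0.38205812,  0.37610167, -0.84414402],
       [ 0.57293452, -0.62031283, -0.53568463]]), 't': array([0.39658225, 0.26254203, 1.16943058])}
{'clock': 0.1, 'qpos': array([-1.20541577e+00,  3.53597415e-01,  1.63407801e+00,  9.61582522e-06,
        1.15521702e+00, -2.40578508e-03]), 'joint_velocities': array([ 2.54709514e-05, -2.34873451e-03, -2.65337254e-03, -9.21866646e-04,
       -5.20641821e-04, -6.82491089e-04]), 'effort': array([-1.12307216e-04, -6.06356978e+01, -3.42818892e+01,  9.14506700e-05,
        3.83118328e-03,  1.07836368e-05]), 'position': array([ 0.22456954, -0.58281453,  0.25261737]), 'tcp_rot': array([-6.40012952e-04,  9.83139394e-01,  1.82856528e-01, -1.12975749e-04]), 'force': array([-0.21988565, -0.48590177,  0.3132192 ]), 'wrist_torque': array([ 0.02335508, -0.01503829,  0.00407268]), 'opening': 1.0000208049307442}
```

View pics/top0.png

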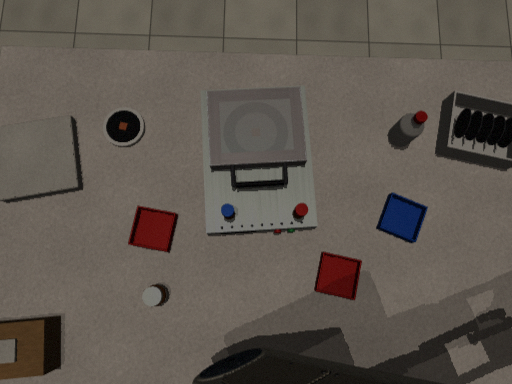

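View pics/side0.png

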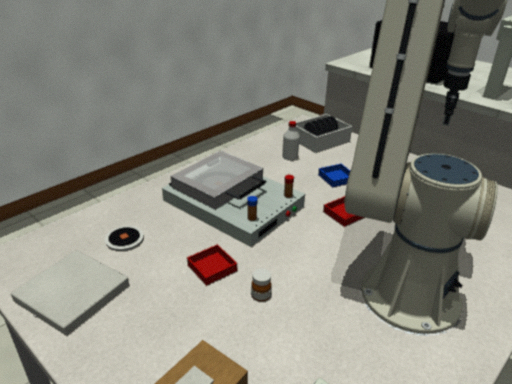

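The top view shows red trays at (153,229) and (339,276), the blue tray at (402,217), the blue cap at (228,211), the red cap at (301,210), and the bar at (260,183). The side view agrees with this. Next I'll convert these to positions and enlarge the tray candidates.

```bash
cat > h.py <<'E'
import numpy as np, cv2
from cell import robot
def K(n):
    c=robot.get_calibration(n); f=192/np.tan(np.radians(c["fov_y"]/2)); return c,f
def world(n,u,v,z):
    c,f=K(n); d=c["R"].T@np.array([(u-c["cx"])/f,(v-c["cy"])/f,1]); o=-c["R"].T@c["t"]
    return o+d*(z-o[2])/d[2]
def pix(n,X):
    c,f=K(n); p=c["R"]@np.array(X)+c["t"]; return np.array([c["cx"]+f*p[0]/p[2],c["cy"]+f*p[1]/p[2]])
def blobs(im,col,amin=40):
    b,g,r=[im[...,i].astype(int) for i in range(3)]
    m=((r>60)&(r>2*g)&(r>2*b)) if col=="red" else ((b>60)&(b>2*r)&(b>1.5*g))
    n,l,s,c=cv2.connectedComponentsWithStats(m.astype(np.uint8))
    return [(c[i],s[i],l==i) for i in range(1,n) if s[i][4]>amin]
E
python3 - <<'E'
from h import *
im=cv2.imread("pics/top0.png"); sd=cv2.imread("pics/side0.png")
for col in("red","blue"):
    for c,s,m in blobs(im,col):
        z=.122 if s[4]<400 else .03
        w=world("top",*c,z)
        rc=cv2.minAreaRect(np.argwhere(m)[:,::-1].astype(np.float32))
        cor=[world("top",*p,.03)[:2] for p in cv2.boxPoints(rc)] if z<.1 else []
        print(col,c.round(1),s,"w",w.round(3),"dist",np.hypot(*w[:2]).round(3))
        for i in range(len(cor)): e=cor[(i+1)%4]-cor[i]; print("   ",cor[i].round(3),np.hypot(*e).round(3),np.degrees(np.arctan2(e[1],e[0])).round(1))
        print("   side pixel",pix("side",w).round(0))
    for c,s,m in blobs(sd,col,25): print("side",col,c.round(1),s)
# spinner corners (deck 50), front/back edges; bar ends
for p in [(207,234),(316,229)]: print("front",world("top",*p,.05).round(3))
for p in [(202,90),(304,87)]: print("back",world("top",*p,.05).round(3))
for p in [(236,184),(285,184)]: print("bar?",world("top",*p,.088).round(3))
c1=cv2.resize(im[70:310,110:440],(800,582),interpolation=cv2.INTER_CUBIC)
cv2.imwrite("pics/crop1.png",c1)
E
```

```text
red [421.2 115.8] [416 111  12  11  94] w [ 0.722 -0.378  0.122] dist 0.815
   side pixel [291. 126.]
red [301.2 209.3] [295 204  13  12 122] w [ 0.482 -0.079  0.122] dist 0.489
   side pixel [289. 176.]
red [152.7 229.9] [ 128  206   47   46 1323] w [0.436 0.286 0.03 ] dist 0.521
    [0.4   0.345] 0.098 -7.0
    [0.498 0.333] 0.102 -100.3
    [0.48  0.233] 0.098 171.9
    [0.382 0.246] 0.1 79.7
   side pixel [213. 259.]
red [337.3 275.6] [ 316  252   46   48 1386] w [ 0.33  -0.181  0.03 ] dist 0.376
    [ 0.289 -0.126] 0.102 -11.5
    [ 0.389 -0.146] 0.1 -99.6
    [ 0.372 -0.245] 0.102 167.4
    [ 0.273 -0.223] 0.098 80.4
   side pixel [344. 207.]
side red [292.2 123.1] [290 121   6   6  26]
side red [289.  177.5] [285 175   9   6  42]
side red [339.6 209.9] [325 197  31  25 276]
side red [211.2 263. ] [188 245  49  34 808]
blue [401.3 218.1] [ 380  193   47   49 1140] w [ 0.478 -0.351  0.03 ] dist 0.593
    [ 0.456 -0.29 ] 0.099 -24.2
    [ 0.546 -0.331] 0.103 -111.8
    [ 0.508 -0.426] 0.098 154.8
    [ 0.419 -0.384] 0.101 68.5
   side pixel [336. 172.]
blue [227.1 209.9] [221 204  13  13 123] w [0.478 0.094 0.122] dist 0.487
   side pixel [252. 198.]
side blue [335.6 174.2] [319 164  31  22 378]
side blue [252.1 199.5] [248 196   9   9  65]
front [0.426 0.146 0.05 ]
front [ 0.444 -0.126  0.05 ]
back [0.808 0.175 0.05 ]
back [ 0.825 -0.097  0.05 ]
bar? [0.547 0.077 0.088]
bar? [ 0.549 -0.044  0.088]
```

View pics/crop1.png

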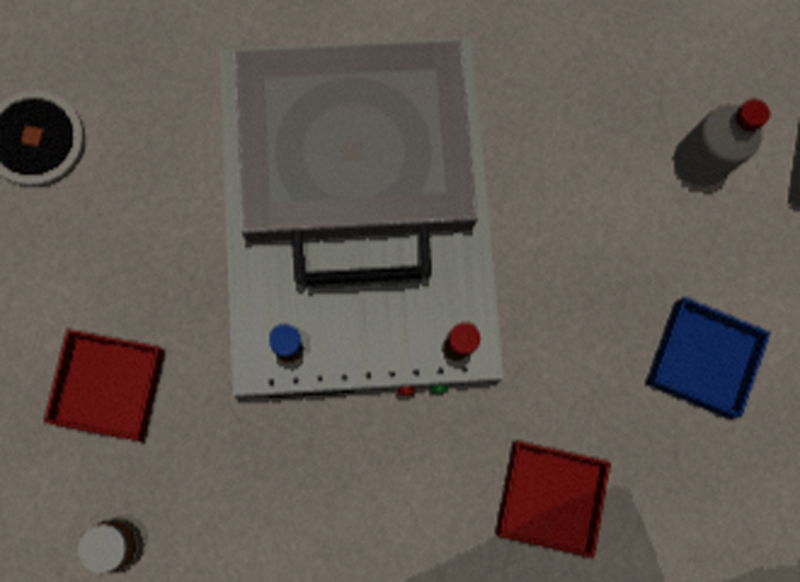

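There are two red tray candidates. The one at top pixel (153,230) is at world (0.44,0.289), 0.52 m from the base. The one at (339,276) is 0.38 m away. The task wants the farthest, so it is the left one at (153,230), and the crop confirms both are plain red trays. The blue tray is at (0.482,-0.358). The spinner yaw is about 4°. The measured tray sides (98–102 mm) and the bar at (0.548,0.017) match the given sizes.

Now I'll go above the red vial and turn the jaws along x.

```bash
python3 -m crank '{"translation":[[0.46,0.9,-0.1],[0.46,0.9,-0.1],[0.46,0.9,-0.1],[0.46,0.9,-0.1],[0.46,0.9,-0.1],[0.46,0.9,-0.1],[0.46,0.9,-0.1],[0.46,0.9,-0.1],[0.46,0.9,-0.1],[0.46,0.9,-0.1],[0.46,0.9,-0.1],[0.46,0.9,-0.1]],"dr":[[0,0,0.0338],[0,0,0.0338],[0,0,0.0338],[0,0,0.0338],[0,0,0.0338],[0,0,0.0338],[0,0,0.0338],[0,0,0.0338],[0,0,0.0338],[0,0,0.0338],[0,0,0.0338],[0,0,0.0338]],"jaw":[0.7,0.7,0.7,0.7,0.7,0.7,0.7,0.7,0.7,0.7,0.7,0.7]}'; python3 -m crank '{"translation":[[0.46,0.9,-0.1],[0.46,0.9,-0.1],[0,0,0],[0,0,0]],"dr":[[0,0,0],[0,0,0],[0,0,0],[0,0,0]],"jaw":[0.7,0.7,0.7,0.7]}'
```

```text
clock: 1.1
position: [0.4458, -0.1493, 0.2051]
tcp_rot: [0.0, 0.68, 0.734, -0.0]
force: [1.5, -0.2, -0.4]
opening: 0.7
clock: 1.43
position: [0.4826, -0.0773, 0.1968]
tcp_rot: [-0.0, 0.68, 0.733, -0.0]
force: [-0.2, -0.7, 0.8]
opening: 0.7
```

```bash
python3 -m crank '{"translation":[[0,-0.05,-0.6],[0,0,-0.6],[0,0,-0.6],[0,0,-0.55],[0,0,0],[0,0,0],[0,0,0],[0,0,0],[0,0,0],[0,0,0]],"dr":[[0,0,0],[0,0,0],[0,0,0],[0,0,0],[0,0,0],[0,0,0],[0,0,0],[0,0,0],[0,0,0],[0,0,0]],"jaw":[0.7,0.7,0.7,0.7,0.7,0,0,0,0,0]}'; python3 -m crank '{"translation":[[0,0,0],[0,0,0],[0,0,0.4],[0,0,0.6],[0,0,0.6],[0,0,0.6],[0,0,0.6],[0,0,0]],"dr":[[0,0,0],[0,0,0],[0,0,0],[0,0,0],[0,0,0],[0,0,0],[0,0,0],[0,0,0]],"jaw":[0,0,0,0,0,0,0,0]}'
python3 - <<'E'
from h import *
a=robot.camera("side")[60:300,150:400]; b=robot.camera("top")[130:330,130:430]
cv2.imwrite("pics/g1.png",np.hstack([cv2.resize(a,(400,384)),cv2.resize(b,(400,384))]))
E
```

```text
clock: 2.27
position: [0.4832, -0.0815, 0.1046]
tcp_rot: [0.001, 0.681, 0.732, 0.001]
force: [-1.5, -0.8, 7.3]
opening: 0.344
clock: 2.93
position: [0.4849, -0.0816, 0.2203]
tcp_rot: [0.003, 0.681, 0.732, 0.002]
force: [0.8, -1.1, -0.6]
opening: 0.343
```

View pics/g1.png

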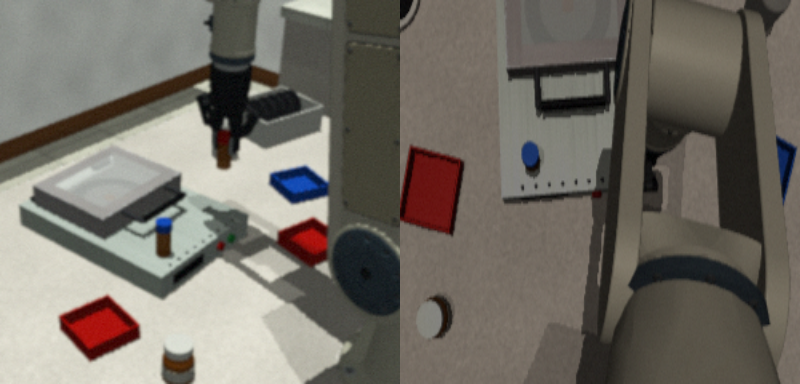

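The red vial is held upright in the gripper (side crop about (223,150)). The blue vial is undisturbed. Next I'll carry red to the left red tray.

```bash
python3 -m crank '{"translation":[[-0.11,0.93,0],[-0.11,0.93,0],[-0.11,0.93,0],[-0.11,0.93,0],[-0.11,0.93,0],[-0.11,0.93,0],[-0.11,0.93,0],[-0.11,0.93,0],[-0.11,0.93,0],[-0.11,0.93,0],[0,0,0],[0,0,0]],"dr":[[0,0,0],[0,0,0],[0,0,0],[0,0,0],[0,0,0],[0,0,0],[0,0,0],[0,0,0],[0,0,0],[0,0,0],[0,0,0],[0,0,0]],"jaw":[0,0,0,0,0,0,0,0,0,0,0,0]}'; python3 -m crank '{"translation":[[0,0,-0.6],[0,0,-0.6],[0,0,-0.6],[0,0,-0.6],[0,0,-0.6],[0,0,-0.5],[0,0,-0.25],[0,0,-0.1],[0,0,0],[0,0,0]],"dr":[[0,0,0],[0,0,0],[0,0,0],[0,0,0],[0,0,0],[0,0,0],[0,0,0],[0,0,0],[0,0,0],[0,0,0]],"jaw":[0,0,0,0,0,0,0,0,0,0]}'
```

```text
clock: 4.03
position: [0.4372, 0.2921, 0.2139]
tcp_rot: [-0.0, 0.68, 0.733, -0.001]
force: [-0.2, 0.2, -0.4]
opening: 0.346
clock: 4.87
position: [0.4387, 0.2906, 0.0618]
tcp_rot: [0.0, 0.682, 0.732, 0.0]
force: [0.1, -0.2, 0.4]
opening: 0.347
```

```bash
python3 -m crank '{"translation":[[0,0,-0.04],[0,0,-0.03],[0,0,0],[0,0,0],[0,0,0],[0,0,0],[0,0,0],[0,0,0.3],[0,0,0.6],[0,0,0.8],[0,0,0.8],[0,0,0.8]],"dr":[[0,0,0],[0,0,0],[0,0,0],[0,0,0],[0,0,0],[0,0,0],[0,0,0],[0,0,0],[0,0,0],[0,0,0],[0,0,0],[0,0,0]],"jaw":[0,0,0,0.7,0.7,0.7,0.7,0.7,0.7,0.7,0.7,0.7]}'; python3 -m crank '{"translation":[[0,0,0.4],[0,0,0]],"dr":[[0,0,0],[0,0,0]],"jaw":[0.7,0.7]}'
python3 - <<'E'
from h import *
s=robot.camera("side"); t=robot.camera("top"); cv2.imwrite("pics/s2.png",s)
for n,im in(("side",s),("top",t)):
  for col in("red","blue"):
    for c,st,m in blobs(im,col,20): print(n,col,c.round(1),st[4])
print(pix("side",[.439,.290,.067]),pix("top",[.439,.290,.067]))
cv2.imwrite("pics/p2.png",np.hstack([cv2.resize(s[150:330,130:380],(400,384)),cv2.resize(t[130:330,80:330],(400,384))]))
E
```

```text
clock: 5.87
position: [0.438, 0.2906, 0.1927]
tcp_rot: [-0.0, 0.681, 0.732, -0.0]
force: [-0.1, -0.2, -0.7]
opening: 0.7
clock: 6.03
position: [0.4402, 0.292, 0.2115]
tcp_rot: [0.001, 0.681, 0.732, 0.004]
force: [0.3, 0.9, -0.5]
opening: 0.701
side red [292.3 123.5] 31
side red [344.8 210.5] 705
side red [210.2 265.4] 825
side blue [336.9 174.9] 525
side blue [252.  200.3] 79
top red [421.2 116.1] 100
top red [122.5 125.3] 24
top red [137.2 213.7] 40
top red [142.2 221.4] 192
top red [165.7 217. ] 127
top red [337.4 275.8] 1453
top blue [401.2 218.2] 1158
top blue [227.1 209.9] 125
[210.53578972 248.73721529] [147.33511141 227.24305336]
```

View pics/p2.png

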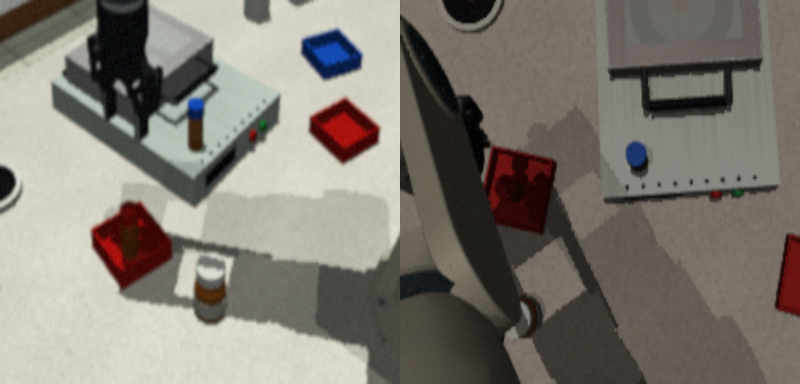

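The red vial stands upright in the left red tray (side crop about (130,230)), shaded by the arm. Blue is next, at (0.480,0.094).

```bash
python3 -m crank '{"translation":[[0.17,-0.82,0],[0.17,-0.82,0],[0.17,-0.82,0],[0.17,-0.82,0],[0.17,-0.82,0],[0.17,-0.82,0],[0,0,0],[0,0,0]],"dr":[[0,0,0],[0,0,0],[0,0,0],[0,0,0],[0,0,0],[0,0,0],[0,0,0],[0,0,0]],"jaw":[0.7,0.7,0.7,0.7,0.7,0.7,0.7,0.7]}'
```

```text
clock: 6.8
position: [0.4784, 0.0924, 0.2052]
tcp_rot: [-0.001, 0.683, 0.731, -0.001]
force: [0.4, -0.4, 0.0]
opening: 0.702
```

```bash
python3 -m crank '{"translation":[[0.05,0.02,-0.6],[0,0,-0.6],[0,0,-0.6],[0,0,-0.5],[0,0,-0.22],[0,0,0],[0,0,0],[0,0,0],[0,0,0],[0,0,0],[0,0,0]],"dr":[[0,0,0],[0,0,0],[0,0,0],[0,0,0],[0,0,0],[0,0,0],[0,0,0],[0,0,0],[0,0,0],[0,0,0],[0,0,0]],"jaw":[0.7,0.7,0.7,0.7,0.7,0.7,0,0,0,0,0]}'; python3 -m crank '{"translation":[[0,0,0],[0,0,0],[0,0,0.4],[0,0,0.6],[0,0,0.6],[0,0,0.6],[0,0,0.6],[0,0,0]],"dr":[[0,0,0],[0,0,0],[0,0,0],[0,0,0],[0,0,0],[0,0,0],[0,0,0],[0,0,0]],"jaw":[0,0,0,0,0,0,0,0]}'
```

```text
clock: 7.72
position: [0.4818, 0.095, 0.1067]
tcp_rot: [0.0, 0.682, 0.732, 0.001]
force: [-0.3, 1.7, 5.6]
opening: 0.351
clock: 8.38
position: [0.4835, 0.0951, 0.2222]
tcp_rot: [0.002, 0.682, 0.732, 0.003]
force: [1.4, 0.3, -0.2]
opening: 0.344
```

```bash
python3 -m crank '{"translation":[[0,-0.94,0],[0,-0.94,0],[0,-0.94,0],[0,-0.94,0],[0,-0.94,0],[0,-0.94,0],[0,-0.94,0],[0,-0.94,0],[0,-0.94,0],[0,-0.94,0],[0,-0.94,0],[0,-0.94,0]],"dr":[[0,0,0],[0,0,0],[0,0,0],[0,0,0],[0,0,0],[0,0,0],[0,0,0],[0,0,0],[0,0,0],[0,0,0],[0,0,0],[0,0,0]],"jaw":[0,0,0,0,0,0,0,0,0,0,0,0]}'; python3 -m crank '{"translation":[[0,0,0],[0,0,0],[0,0,-0.6],[0,0,-0.6],[0,0,-0.6],[0,0,-0.6],[0,0,-0.6],[0,0,-0.5],[0,0,-0.2],[0,0,-0.1],[0,0,0],[0,0,0]],"dr":[[0,0,0],[0,0,0],[0,0,0],[0,0,0],[0,0,0],[0,0,0],[0,0,0],[0,0,0],[0,0,0],[0,0,0],[0,0,0],[0,0,0]],"jaw":[0,0,0,0,0,0,0,0,0,0,0,0]}'
```

```text
clock: 9.38
position: [0.4804, -0.3583, 0.2171]
tcp_rot: [-0.0, 0.682, 0.732, -0.0]
force: [1.0, 0.7, -0.4]
opening: 0.351
clock: 10.38
position: [0.4816, -0.3564, 0.0666]
tcp_rot: [0.001, 0.681, 0.732, 0.0]
force: [0.3, -0.4, 0.1]
opening: 0.349
```

```bash
python3 -m crank '{"translation":[[0,0,-0.08],[0,0,-0.05],[0,0,0],[0,0,0],[0,0,0],[0,0,0],[0,0,0],[0,0,0.3],[0,0,0.6],[0,0,0.8],[0,0,0.8],[0,0,0.8]],"dr":[[0,0,0],[0,0,0],[0,0,0],[0,0,0],[0,0,0],[0,0,0],[0,0,0],[0,0,0],[0,0,0],[0,0,0],[0,0,0],[0,0,0]],"jaw":[0,0,0,0.7,0.7,0.7,0.7,0.7,0.7,0.7,0.7,0.7]}'; python3 -m crank '{"translation":[[0.15,0.95,0],[0.15,0.95,0],[0.15,0.95,0],[0.15,0.95,0],[0.15,0.95,0],[0.15,0.95,0],[0.15,0.95,0],[0.15,0.95,0],[0.15,0.95,0],[0,0.3,0],[0,0,0],[0,0,0]],"dr":[[0,0,0],[0,0,0],[0,0,0],[0,0,0],[0,0,0],[0,0,0],[0,0,0],[0,0,0],[0,0,0],[0,0,0],[0,0,0],[0,0,0]],"jaw":[0.7,0.7,0.7,0.7,0.7,0.7,0.7,0.7,0.7,0.7,0.7,0.7]}'
python3 - <<'E'
from h import *
s=robot.camera("side"); t=robot.camera("top")
for n,im in(("side",s),("top",t)):
  for col in("red","blue"):
    for c,st,m in blobs(im,col,20): print(n,col,c.round(1),st[4])
for n in("side","top"):
  for p in ([.4385,.290,.076],[.4815,-.357,.076]): print(n,pix(n,p))
cv2.imwrite("pics/p3.png",np.hstack([cv2.resize(s[130:330,150:400],(400,384)),cv2.resize(t[130:330,100:450],(400,384))]))
E
```

```text
clock: 11.38
position: [0.4809, -0.3562, 0.1947]
tcp_rot: [-0.0, 0.682, 0.732, 0.0]
force: [-0.1, -0.6, -0.2]
opening: 0.703
clock: 12.38
position: [0.5351, -0.0022, 0.193]
tcp_rot: [0.0, 0.681, 0.733, -0.0]
force: [0.0, 0.2, -0.2]
opening: 0.706
side red [292.2 123.4] 30
side red [343.6 210.3] 690
side red [211.8 263.7] 1131
side blue [336.9 174.7] 469
top red [421.2 116.1] 99
top red [152.7 229. ] 1279
top red [358.1 263.3] 25
top blue [401.3 218. ] 1014
side [210.55395914 246.17046889]
side [338.0692623  159.73849485]
top [146.3805633  227.08240445]
top [410.48759085 214.44800161]
```

View pics/p3.png

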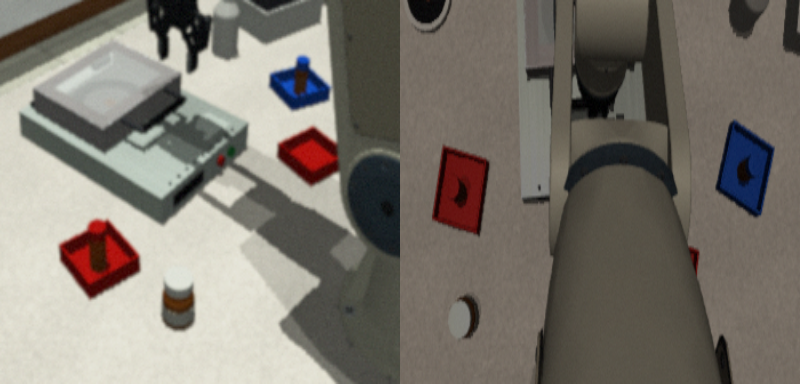

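Both vials stand upright near their tray centres: red cap at side crop (97,228), blue at (302,62). Now the bar, at (0.547,0.017,0.088).

```bash
python3 -m crank '{"translation":[[0.3,0.47,0],[0,0,0],[0,0,-0.5],[0,0,-0.5],[0,0,-0.5],[0,0,-0.5],[0,0,-0.4],[0,0,0],[0,0,0]],"dr":[[0,0,0],[0,0,0],[0,0,0],[0,0,0],[0,0,0],[0,0,0],[0,0,0],[0,0,0],[0,0,0]],"jaw":[0.5,0.5,0.5,0.5,0.5,0.5,0.5,0.5,0.5]}'
python3 - <<'E'
from h import *
s=robot.camera("side")
cv2.imwrite("pics/b4.png",cv2.resize(s[150:250,160:310],(750,500),interpolation=cv2.INTER_CUBIC))
E
```

```text
clock: 13.23
position: [0.5465, 0.0152, 0.0961]
tcp_rot: [-0.001, 0.682, 0.731, -0.001]
force: [0.3, 0.2, 1.0]
opening: 0.506
```

View pics/b4.png

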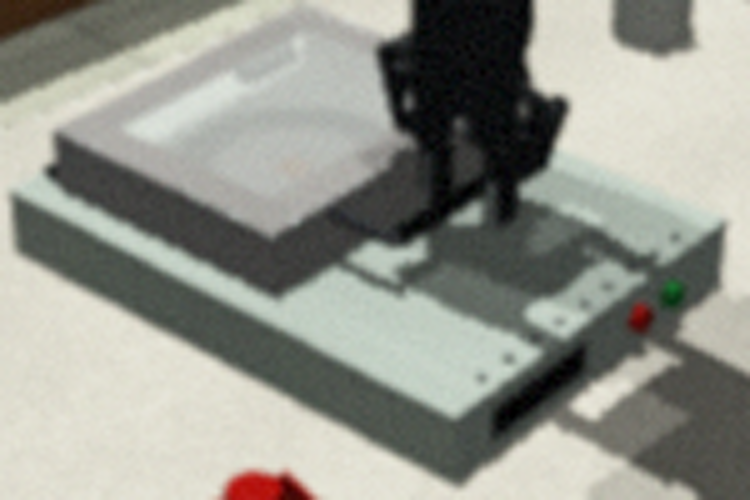

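The fingers straddle the bar at crop about (470,190). I'll lower 4 mm and close.

```bash
python3 -m crank '{"translation":[[0,0,-0.1],[0,0,0],[0,0,0],[0,0,0],[0,0,0],[0,0,0],[0,0,0],[0,0,0],[0,0,0]],"dr":[[0,0,0],[0,0,0],[0,0,0],[0,0,0],[0,0,0],[0,0,0],[0,0,0],[0,0,0],[0,0,0]],"jaw":[0.5,0,0,0,0,0,0,0,0]}'
python3 - <<'E'
import numpy as np
t=np.radians(4.1); a0=np.arctan2(36,250); L=np.hypot(250,36)
def P(q): d=L*np.cos(a0+q);h=L*np.sin(a0+q);return np.array([(250-d)*np.cos(t),(250-d)*np.sin(t),h-36])
q=np.linspace(0,1.06,25); p=np.array([P(x) for x in q])
for a,b,c in zip(q[1:],np.diff(p,axis=0)/40,p[1:]): print(a.round(3),b.round(3).tolist(),c.round(0))
print("0.83",P(.83).round(1),P(1.0).round(1),P(1.06).round(1))
E
```

```text
clock: 14.03
position: [0.549, 0.0164, 0.0935]
tcp_rot: [0.002, 0.681, 0.732, 0.001]
force: [5.4, -1.6, -0.0]
opening: 0.142
0.044 [0.046, 0.003, 0.275] [ 2.  0. 11.]
0.088 [0.058, 0.004, 0.273] [ 4.  0. 22.]
0.132 [0.07, 0.005, 0.27] [ 7.  0. 33.]
0.177 [0.082, 0.006, 0.267] [10.  1. 43.]
0.221 [0.093, 0.007, 0.263] [14.  1. 54.]
0.265 [0.105, 0.008, 0.258] [18.  1. 64.]
0.309 [0.116, 0.008, 0.253] [23.  2. 74.]
0.353 [0.127, 0.009, 0.248] [28.  2. 84.]
0.398 [0.138, 0.01, 0.242] [33.  2. 94.]
0.442 [0.148, 0.011, 0.236] [ 39.   3. 103.]
0.486 [0.159, 0.011, 0.229] [ 46.   3. 113.]
0.53 [0.169, 0.012, 0.222] [ 52.   4. 121.]
0.574 [0.178, 0.013, 0.214] [ 59.   4. 130.]
0.618 [0.187, 0.013, 0.206] [ 67.   5. 138.]
0.662 [0.196, 0.014, 0.198] [ 75.   5. 146.]
0.707 [0.205, 0.015, 0.189] [ 83.   6. 154.]
0.751 [0.213, 0.015, 0.179] [ 92.   7. 161.]
0.795 [0.221, 0.016, 0.17] [100.   7. 168.]
0.839 [0.228, 0.016, 0.16] [109.   8. 174.]
0.883 [0.235, 0.017, 0.15] [119.   9. 180.]
0.928 [0.241, 0.017, 0.139] [129.   9. 186.]
0.972 [0.247, 0.018, 0.128] [138.  10. 191.]
1.016 [0.252, 0.018, 0.117] [148.  11. 195.]
1.06 [0.257, 0.018, 0.106] [159.  11. 200.]
0.83 [107.6   7.7 172.8] [144.8  10.4 193.8] [158.8  11.4 199.7]
```

The bar is gripped at an opening of about 12 mm. I'll raise it along the arc, about 0.5 rad/s.

```bash
python3 -m crank '{"translation":[[0.046,0.003,0.275],[0.058,0.004,0.273],[0.07,0.005,0.27],[0.082,0.006,0.267],[0.093,0.007,0.263],[0.105,0.008,0.258],[0.116,0.008,0.253],[0.127,0.009,0.248],[0.138,0.01,0.242],[0.148,0.011,0.236],[0,0,0],[0,0,0]],"dr":[[0,0,0],[0,0,0],[0,0,0],[0,0,0],[0,0,0],[0,0,0],[0,0,0],[0,0,0],[0,0,0],[0,0,0],[0,0,0],[0,0,0]],"jaw":[0,0,0,0,0,0,0,0,0,0,0,0]}'
```

```text
clock: 15.03
position: [0.5871, 0.0194, 0.1959]
tcp_rot: [0.001, 0.681, 0.732, 0.001]
force: [7.0, 0.3, -9.2]
opening: 0.138
```

```bash
python3 -m crank '{"translation":[[0.159,0.011,0.229],[0.169,0.012,0.222],[0.178,0.013,0.214],[0.187,0.013,0.206],[0.196,0.014,0.198],[0.205,0.015,0.189],[0.213,0.015,0.179],[0.221,0.016,0.17],[0.228,0.016,0.16],[0,0,0],[0,0,0]],"dr":[[0,0,0],[0,0,0],[0,0,0],[0,0,0],[0,0,0],[0,0,0],[0,0,0],[0,0,0],[0,0,0],[0,0,0],[0,0,0]],"jaw":[0,0,0,0,0,0,0,0,0,0,0]}'
python3 - <<'E'
from h import *
s=robot.camera("side")
cv2.imwrite("pics/b5.png",cv2.resize(s[100:300,150:400],(750,600),interpolation=cv2.INTER_CUBIC))
E
```

```text
clock: 15.95
position: [0.656, 0.0249, 0.2665]
tcp_rot: [-0.001, 0.681, 0.732, -0.0]
force: [-2.9, 5.2, 0.4]
opening: 0.14
```

View pics/b5.png

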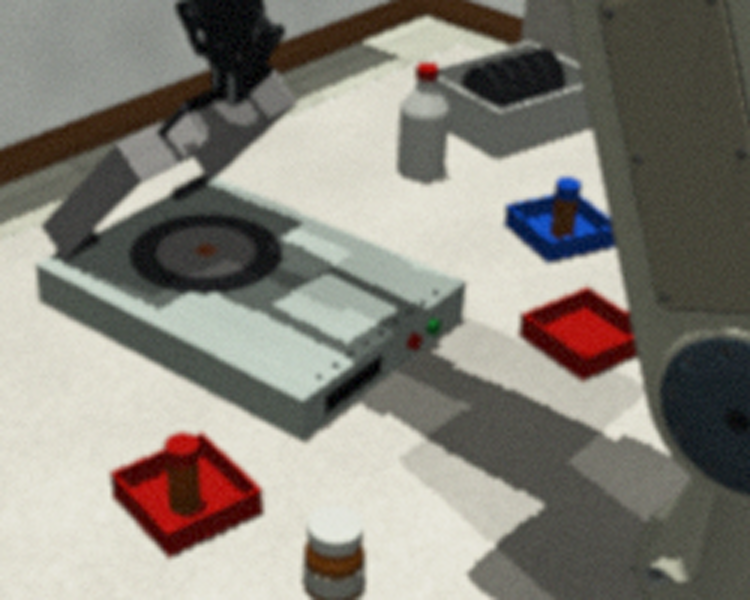

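The cover is up near 0.83 rad with the bar in the gripper, at crop (225,95). Both vials are upright in their trays. Now I'll take it past balance, to about 1.08 rad, and hold briefly.

```bash
python3 -m crank '{"translation":[[0.235,0.017,0.15],[0.241,0.017,0.139],[0.247,0.018,0.128],[0.252,0.018,0.117],[0.257,0.018,0.106],[0.13,0.009,0.049],[0,0,0],[0,0,0],[0,0,0],[0,0,0]],"dr":[[0,0,0],[0,0,0],[0,0,0],[0,0,0],[0,0,0],[0,0,0],[0,0,0],[0,0,0],[0,0,0],[0,0,0]],"jaw":[0,0,0,0,0,0,0,0,0,0]}'
```

```text
clock: 16.83
position: [0.7102, 0.0293, 0.2948]
tcp_rot: [-0.001, 0.681, 0.732, 0.0]
force: [-3.0, 6.8, 6.5]
opening: 0.136
```

By kinematics the angle is 1.071 rad. I'll add a little margin, then return to about 0.83.

```bash
python3 -m crank '{"translation":[[0.15,0.011,0.05],[0,0,0],[0,0,0],[-0.15,-0.011,-0.05],[-0.13,-0.009,-0.049],[-0.257,-0.018,-0.106],[-0.252,-0.018,-0.117],[-0.247,-0.018,-0.128],[-0.241,-0.017,-0.139],[-0.235,-0.017,-0.15],[0,0,0],[0,0,0]],"dr":[[0,0,0],[0,0,0],[0,0,0],[0,0,0],[0,0,0],[0,0,0],[0,0,0],[0,0,0],[0,0,0],[0,0,0],[0,0,0],[0,0,0]],"jaw":[0,0,0,0,0,0,0,0,0,0,0,0]}'; python3 -m crank '{"translation":[[0,0,0],[0,0,0],[0,0,0],[0,0,0],[0,0,0],[0,0,0],[0,0,0],[0,0,0],[0,0,0],[0,0,0],[0,0,0],[0,0,0]],"dr":[[0,0,0],[0,0,0],[0,0,0],[0,0,0],[0,0,0],[0,0,0],[0,0,0],[0,0,0],[0,0,0],[0,0,0],[0,0,0],[0,0,0]],"jaw":[0,0,0,0,0,0,0,0,0,0,0,0]}'
python3 - <<'E'
from h import *
s=robot.camera("side");st=robot.read_state()
p=st["position"]-np.array([.549,.0164,.0935]); print(p, np.arctan2(.036+p[2],.25-np.hypot(p[0],p[1]))-.143, abs(st["joint_velocities"]).max())
cv2.imwrite("pics/b6.png",cv2.resize(s[100:300,150:400],(750,600),interpolation=cv2.INTER_CUBIC))
E
```

```text
clock: 17.83
position: [0.6543, 0.0248, 0.2654]
tcp_rot: [-0.002, 0.681, 0.732, -0.001]
force: [-1.7, 5.2, -0.3]
opening: 0.141
clock: 18.83
position: [0.6551, 0.0248, 0.2659]
tcp_rot: [-0.001, 0.681, 0.732, -0.001]
force: [-2.7, 5.0, 0.4]
opening: 0.139
[0.10609671 0.00843151 0.172383  ] 0.8245142158445625 0.0012896540322469843
```

View pics/b6.png

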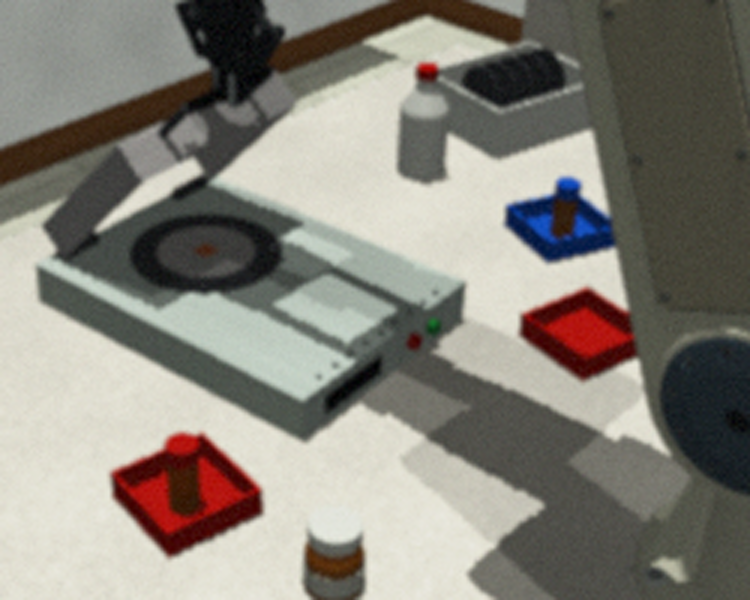

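The cover is still at about 0.825 rad with the bar gripped. The vials stand upright in their trays (red at (182,470), blue at (566,205)), and nothing else seen in this view has moved.

```bash
python3 -c "
from cell import robot
print(robot.sign_off())"
```

```text
the job is handed in; nothing more can be done
None
```

The job is done and handed in at about 19 s of the 64 s allowed; `sign_off` gives no verdict.

- **Vials:** Each vial was stood in the tray of its cap colour and released. Red went to the left red tray, which at 0.52 m from the base is farther than the look-alike at 0.38 m. The last picture shows both vials upright and near their tray centres.
- **Cover:** I gripped the bar and raised the cover along its arc to about 1.07–1.09 rad. I held it there briefly and brought it back to about 0.825 rad.
- **Last checks:** The gripper opening was 0.139, about 12 mm on the 14 mm bar. Tool position changed by less than 1 mm over the final second, and joint speeds were near zero.
- **Bystanders:** The wash bottle and amber jar look unmoved. The wafer dish was outside the last crop, but nothing came near it.

No check failed or disagreed. The cover angle comes from the tool position and the given dimensions, good to about 0.015 rad, since no joint reading was available.

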